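# Key a toothed pulley onto a gearmotor shaft and time it

## Robot

A 7-joint arm with a two-finger parallel gripper is mounted at the origin on a cart in front of the work surface, level with it; the furniture and walls round the work are solid. World frame = base frame: x ahead of the robot, y to its left, z up, the work surface at z = 0. Lengths are in mm, angles in rad, forces in N, time in s.
With the tool pointing down it reaches from about 350 to 900 mm from the base axis. Payload 8.1 kg.
Tool frame: the origin (TCP) lies midway between the tips of the shut fingers; the grasp point (between the pads) lies 19 mm behind it; z points along the fingers, y is the line along which they close (so a half turn about z gives the same grasp; the last joint's range is limited). The gripper opens to 92 mm and grips with 3 to 60 N. Pads are 19 mm wide; open, the fingers measure 130 mm over their backs; the gripper's body (75 mm by 190 mm) begins 47 mm behind the grasp point.
Start: joints at [1.142, 0.434, 0.025, 1.573, -0.012, 1.134, -0.075], TCP at [200.019, -592.145, 198.742] pointing down, gripper open.
Joint ranges: [-2.62, 2.62], [-0.44, 2.09], [-1.27, 1.32], [0.08, 2.57], [-1.32, 4.46], [0.12, 2], [-2.74, 2.74]. Speed limits (rad/s): [2.22, 2.22, 3.01, 3.01, 3.14, 3.14, 3.14].

## Interface

Orientations are given as a unit quaternion [x, y, z, w].
In Python, from station import arm gives the robot as it stands.
- The arm moves only by the shell command python3 steer.py [FORCE], which reads ROWS from standard input. ROWS is a JSON list that holds a single list of rows (three levels of brackets), with 1 to 8 rows, each of 7 numbers: dx, dy, dz in m, then a rotation vector rx, ry, rz in units of 0.25 rad, then the finger opening in mm; each row is the pose to reach, as a shift and turn from the pose commanded when the command began, along the tool's axes at that moment; what a row does not reach only later rows make up. A row lasts 1/12 s, in which the tool goes at most 41.7 mm and 0.125 rad, less where a joint would pass 70% of its speed; a pose out of reach is approached as far as the arm can. The fingers move at their own pace and stop on an object; FORCE is the grip in N (left out, the last holds). Time passes only in rows, so rows that do not move let the fingers close. It prints the time, the measured TCP pose, the force, the opening and the grip force at its end. Input that does not fit is refused with a message, and nothing moves.
- arm.observe(): the state, without advancing time (a new reading comes with each control period).
- arm.camera(name): name is "scene" or "top" or "wrist"; returns a dict with "frame" (400x640x3 uint8, red, green, blue), "fx", "fy", "cx", "cy" (pixels), "position" and "orientation" of the camera in the world; the wrist camera has in their place "hand_eye" (4x4, takes a point from camera to tool coordinates, whose origin is the TCP and whose axes are the flange's). Camera axes: x right, y down, z forward; pixel columns grow to the right and rows downward; lengths in mm; the calibration is good to about 2 mm. A picture is of the moment at which its call begins: read the wrist's pose just before it. There is no depth.
- arm.close_job(): hands the job in; it is judged then, once.
The state is a dict: "time": time; "joint_pos": joint angles; "joint_vel": joint speeds; "tau": joint torques, N m; "tool_pos": TCP position; "orientation": TCP orientation; "contact_force": force on the tool from outside, world axes, zero at the start; "torque": the same for the moment, N m; "width": finger opening in mm; "grip_force": force on a finger pad.
Only numpy, scipy, OpenCV 4.12 (cv2) and the standard library are available. Lean on these libraries where they do the work, as an engineer would, in place of code of your own. Each camera call takes 0.05 s, during which the arm holds its last target. There are 200 camera calls.

## Task

Fit the toothed pulley on the gearmotor's upright keyed shaft, boss up: feed it onto the shaft and, pressing only lightly, turn it until its keyway drops over the key, then push it fully home on the shoulder. With it home, turn pulley and shaft together clockwise (seen from above) until the pulley's white mark stands at the red pointer, to within half a tooth, and let go. Never force or jam the pulley on the shaft or the key, and leave the other things on the bench as they lie.

Things in the scene. Friction and masses are not known exactly. Their poses are not given: they have to be found in the camera images.
- pulley: loose steel toothed-belt pulley, 0.5 to 0.85 kg, lying flat, boss up. Origin: centre of its underside, z up along the bore. Toothed rim with flanges: 74 mm diameter, 22 mm high, 24 teeth (15 degrees each). The bore runs right through: 25.6 mm diameter, with a keyway 9.6 mm wide and 6 mm deep along its whole length, on the pulley's own -x side
- pulley_mark (a point): white painted line on the rim's top face, 31 mm from the pulley's axis and 22 mm above its underside, on its own -x side, directly over the keyway
- pulley_grip (a point): on the pulley's axis at mid height of its boss, 34 mm above the underside. The boss is plain and round, 50 mm diameter, from 22 to 46 mm above the underside: grip here, at any angle
- gearmotor: grey worm gear unit, 84 mm square, on a foot plate 116 mm square, screwed to the bench; its motor (69 mm thick) reaches 197 mm out to its +y side, with a terminal box up to 96 mm high. Origin: on the bench under the axis of the upright output shaft; the front with the pointer is its -x side
- shoulder (a point): centre of the top of the shoulder collar (38 mm diameter) round the foot of the shaft, 84 mm above the bench; the pulley is home when its underside lies on it
- shaft_end (a point): centre of the output shaft's top end, 124 mm above the bench. The steel shaft is 24 mm in diameter, the last 4 mm tapered to 18 mm. It turns only through the gears, against a steady drag of 0.2 N m, and stays where it is left; a hub that merely rests on the key with a few newtons slides round without taking the shaft along
- key_level (a point): on the shaft axis, 104 mm above the bench. The brass-coloured key, 8 mm wide, 16 mm long, 5.5 mm proud, sits tight anywhere in its long keyseat: upper end 100 to 108 mm above the bench, where a misturned pulley comes to rest; seen from above it points 20 to 80 degrees (0.35 to 1.40 rad) anticlockwise of the pointer. Neither is measured. The keyway drops over it within about 3 degrees
- pointer (a point): tip of the red index pointer on the gear unit's front (-x) side, 44 mm from the shaft axis, 102 mm above the bench, just outside the rim
- hex_keys: folding hex key set, blue, 30x90x26 mm, lying on the bench; origin under its centre
- dropper_bottle: white dropper bottle with orange tip, 39 mm diameter, 112 mm high, standing; origin under its centre
- caliper: caliper lying flat, 69x210x10 mm, long along its own y; origin under its centre
- small_carton: brown taped carton 64x104x41 mm; origin under its centre

How it is judged:
By the outcome, as a careful person would: the job done as asked, in the order asked, and still so for the second after the job is handed in, with the robot touching nothing.
It also fails if it takes over 61 s, if anything falls off the work surface, if the arm or the gripper's body presses on something with over 40 N, if the wrist force passes 120 N, or if a joint passes its speed limit or range.

## Working session

There is one attempt and no reset: what is moved stays moved. The work goes in short steps, Python scripts to look and compute and a shell command to move; the robot and the scene stay as the last step left them, time stands still between calls to the robot, and variables do not carry over. Pictures are saved under pics/ and viewed, at most 10 in all, crops included, and the job is handed in when it is done.

```bash
ls; mkdir -p pics
python3 - <<'E'
from station import arm
import cv2,numpy as np
o=arm.observe();print(o)
for n in("scene","top","wrist"):
    c=arm.camera(n);cv2.imwrite(f"pics/{n}0.png",c["frame"][:,:,::-1]);print(n,{k:np.round(v,4).tolist() for k,v in c.items() if k!="frame"})
E
```

```text
pics
station.py
steer.py
{'time': 0.0, 'joint_pos': array([ 1.14237005,  0.43527329,  0.02498384,  1.57409668, -0.01159096,
        1.1340225 , -0.07505932]), 'joint_vel': array([-7.66129591e-04, -2.27147642e-03, -9.70814791e-04, -5.74290985e-04,
       -7.75050276e-05, -1.15608714e-04,  5.80878944e-04]), 'tau': array([-3.65080505e-04, -6.67845011e+01,  9.84906927e-01, -3.14462686e+01,
       -6.04222692e-02,  4.28609911e-02,  1.81037103e-04]), 'tool_pos': array([ 199.80650464, -591.60023274,  197.91406972]), 'orientation': array([ 9.86761491e-01,  1.62176060e-01, -2.13989150e-04, -7.99317781e-04]), 'contact_force': array([-0.58679588, -0.5660916 ,  0.3618683 ]), 'torque': array([ 0.05692836, -0.03751557, -0.02333381]), 'grip_force': 0.0, 'width': 92.05010847554671}
scene {'fx': 507.0621, 'fy': 507.0621, 'cx': 326.2001, 'cy': 210.0624, 'position': [-142.2786, 841.6494, 965.5221], 'orientation': [-0.2688, 0.8563, -0.4209, 0.1315]}
top {'fx': 493.9119, 'fy': 493.9119, 'cx': 328.8452, 'cy': 197.8713, 'position': [232.6765, -117.691, 1392.3462], 'orientation': [-0.7007, 0.7065, -0.066, 0.0746]}
wrist {'fx': 275.4315, 'fy': 275.4315, 'cx': 316.6795, 'cy': 196.4703, 'hand_eye': [[-0.0005, -0.954, -0.2998, 81.4199], [1.0, -0.0003, -0.0005, -1.2049], [0.0004, -0.2998, 0.954, -185.7742], [0.0, 0.0, 0.0, 1.0]]}
```

View pics/top0.png

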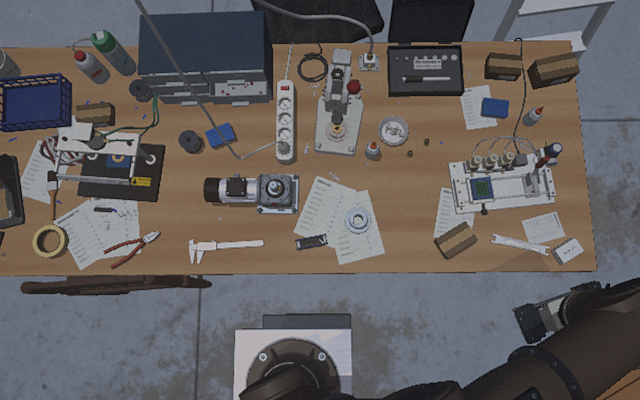

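View pics/scene0.png

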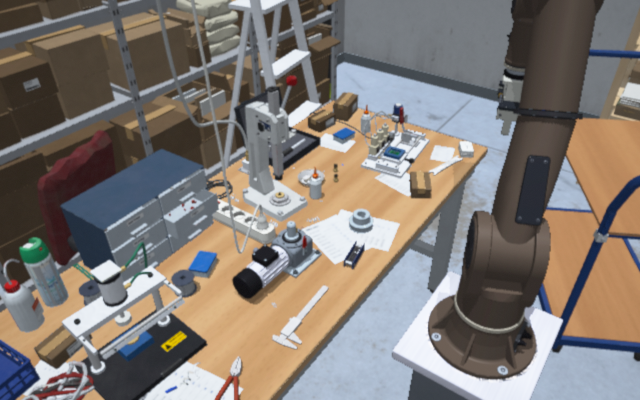

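Top view: the pulley is at about (358,220) and the gearmotor shaft at about (274,186), with its motor to the left (+y). Zooming in on both.

```bash
cat > h.py <<'E'
import numpy as np,cv2
from scipy.spatial.transform import Rotation as R
def campose(c,o=None):
    if "hand_eye" in c:
        H=np.array(c["hand_eye"]);Q=R.from_quat(o["orientation"]).as_matrix()
        return Q@H[:3,:3],Q@H[:3,3]+o["tool_pos"]
    return R.from_quat(c["orientation"]).as_matrix(),np.array(c["position"])
def ray(c,u,v,z,o=None):
    M,p=campose(c,o);d=M@np.array([(u-c["cx"])/c["fx"],(v-c["cy"])/c["fy"],1]);return p+d*(z-p[2])/d[2]
def proj(c,X,o=None):
    M,p=campose(c,o);q=M.T@(np.array(X,float)-p);return np.array([c["fx"]*q[0]/q[2]+c["cx"],c["fy"]*q[1]/q[2]+c["cy"]])
def tool(o,target):  # world shift -> tool axes
    return R.from_quat(o["orientation"]).inv().apply(np.array(target)-o["tool_pos"])
E
python3 - <<'E'
import cv2,numpy as np
from h import *
from station import arm
c=arm.camera("top");f=c["frame"][:,:,::-1]
cv2.imwrite("pics/topc.png",cv2.resize(f[160:270,195:395],None,fx=4,fy=4,interpolation=cv2.INTER_CUBIC))
print("pulley top",ray(c,358,219,46),"shaft",ray(c,274,187,124))
E
```

```text
pulley top [ 444.3103515  -182.20163608   46.        ] shaft [519.30495667  41.17314512 124.        ]
```

View pics/topc.png

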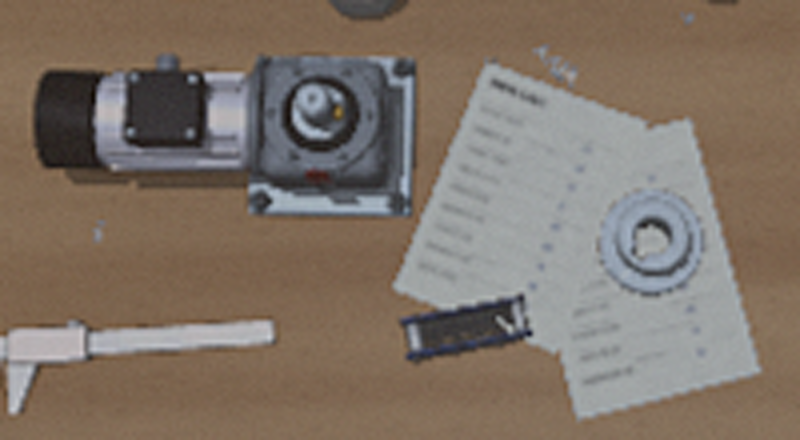

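The rows are not in the units I measure in: shifts go in m and turns go in units of 0.25 rad. I convert before sending: 362 mm is 0.362, -310 mm is -0.31.

```bash
echo '[[[0.181, -0.155, -0.026, 0, 0, 0, 92], [0.181, -0.155, -0.026, 0, 0, 0, 92], [0.181, -0.155, -0.026, 0, 0, 0, 92], [0.362, -0.31, -0.052, 0, 0, 0, 92], [0.362, -0.31, -0.052, 0, 0, 0, 92], [0.362, -0.31, -0.052, 0, 0, 0, 92], [0.362, -0.31, -0.052, 0, 0, 0, 92], [0.362, -0.31, -0.052, 0, 0, 0, 92]]]' | python3 steer.py
```

```text
time: 0.87
tool_pos: [370.0, -305.5, 235.2]
orientation: [0.987, 0.162, 0.0, 0.0]
contact_force: [1.6, -0.9, -0.5]
width: 92.0
grip_force: 0.0
```

Run:
```python
from h import *
from station import arm
o=arm.observe();print(o["time"],o["tool_pos"],o["joint_pos"],tool(o,[444,-182,250]))
```

```text
0.8667 [ 370.01394089 -305.51605616  235.1836064 ] [ 0.69819752  0.17504249 -0.13933546  1.85055908  0.02715029  1.11751686
 -0.69613364] [109.60731415 -93.356467   -14.84874886]
```

```bash
echo '[[[0.055, -0.047, -0.008, 0, 0, 0, 92], [0.11, -0.093, -0.015, 0, 0, 0, 92], [0.11, -0.093, -0.015, 0, 0, 0, 92], [0.11, -0.093, -0.015, 0, 0, 0, 92], [0.11, -0.093, -0.015, 0, 0, 0, 92], [0.11, -0.093, -0.015, 0, 0, 0, 92]]]' | python3 steer.py
python3 - <<'E'
from h import *
from station import arm
o=arm.observe();c=arm.camera("wrist");f=c["frame"][:,:,::-1]
cv2.imwrite("pics/w1full.png",f)
u,v=proj(c,[444,-182,35],o);print(o["joint_pos"],o["tool_pos"],u,v)
u=int(u);v=int(v);cv2.imwrite("pics/w1.png",cv2.resize(f[max(0,v-100):v+100,max(0,u-130):u+130],None,fx=3,fy=3,interpolation=cv2.INTER_CUBIC));print(max(0,u-130),max(0,v-100))
E
```

```text
time: 1.37
tool_pos: [444.4, -183.1, 249.9]
orientation: [0.987, 0.164, 0.0, 0.0]
contact_force: [-1.0, -0.4, 0.6]
width: 91.9
grip_force: 0.0
[ 0.49018963  0.17287985 -0.24490358  1.81826794  0.04569032  1.15582264
 -1.01178883] [ 444.38635287 -183.10947033  249.88229433] 316.8129513243199 167.7271413545556
186 67
```

View pics/w1.png

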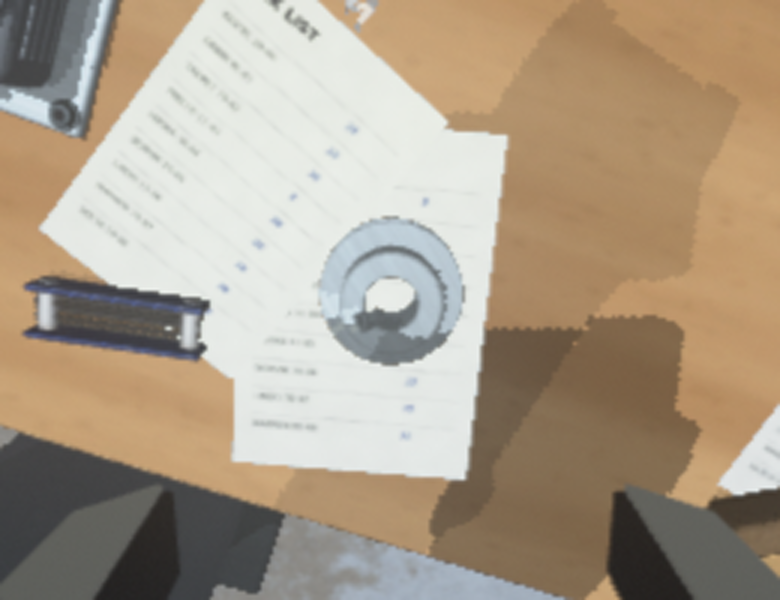

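The pulley's boss is centred near crop (392,302), matching the top-view estimate within a few mm. The keyway seems to lie on the lower left, so I'll go closer.

```bash
echo '[[[0, 0, 0.04, 0, 0, 0, 92], [0, 0, 0.08, 0, 0, 0, 92], [0, 0, 0.12, 0, 0, 0, 92], [0, 0, 0.12, 0, 0, 0, 92], [0, 0, 0.12, 0, 0, 0, 92]]]' | python3 steer.py
python3 - <<'E'
from h import *
from station import arm
o=arm.observe();c=arm.camera("wrist");f=c["frame"][:,:,::-1]
cv2.imwrite("pics/w2full.png",f)
u,v=proj(c,[444,-182,46],o);print(o["tool_pos"],u,v)
u=int(u);v=int(v);cv2.imwrite("pics/w2.png",cv2.resize(f[v-60:v+60,u-70:u+70],None,fx=5,fy=5,interpolation=cv2.INTER_CUBIC));print(u-70,v-60)
E
```

```text
time: 1.83
tool_pos: [441.8, -185.0, 129.0]
orientation: [0.987, 0.161, -0.002, -0.001]
contact_force: [-0.1, -0.3, -0.7]
width: 91.8
grip_force: 0.0
[ 441.81677903 -184.98391983  128.99391081] 316.1080894016431 190.46124507216024
246 130
```

View pics/w2.png

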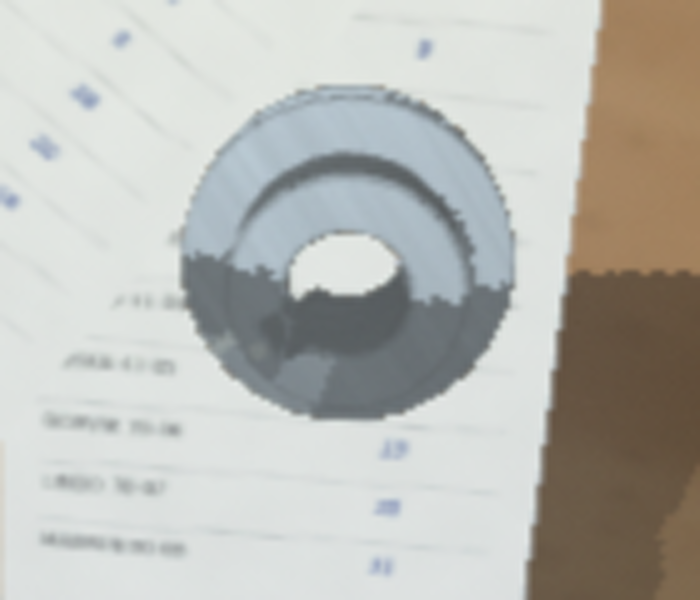

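Close view: the bore centre is at crop (350,293), the keyway at (270,333), and the white mark at about (220,344). The rim spans x 182–514 and y 85–420.

Run:
```python
from h import *
from station import arm
o=arm.observe();c=arm.camera("wrist")
P=lambda x,y,z:ray(c,246+x/5,130+y/5,z,o)
# boss top circle edges, rim edges
l,r=P(225,290,46),P(475,290,46);print("boss",(l+r)/2,np.linalg.norm(l-r))
t,b=P(350,85,22),P(350,420,22);l,r=P(182,255,22),P(514,255,22);print("rim",(l+r)/2,np.linalg.norm(l-r),(t+b)/2,np.linalg.norm(t-b))
C=(l+r)/2;C[:2]=((l+r)/2+(t+b)/2)[:2]/2
B=P(350,293,46);print("bore",B)
for n,q in(("keyway46",P(270,333,46)),("mark22",P(220,344,22))):
    d=q-B;e=q-C;print(n,q,np.linalg.norm(d[:2]),np.degrees(np.arctan2(d[1],d[0])),np.linalg.norm(e[:2]),np.degrees(np.arctan2(e[1],e[0])))
T=arm.camera("top")
print("top pulley px pred",proj(T,[*B[:2],46]),[ray(T,358.2,219.5,46)])
```

```text
boss [ 448.1894487 -181.572507    46.       ] 50.998626561100004
rim [ 449.21498686 -180.69241848   22.        ] 73.15416973482908 [ 448.53665548 -181.38617747   22.        ] 76.06690636372187
bore [ 447.58673522 -181.77524658   46.        ]
keyway46 [ 434.22608538 -168.86551905   46.        ] 18.578698267393445 135.98336646631455 19.04772039446361 140.27376913124385
mark22 [ 420.50967993 -159.93685513   22.        ] 34.786236715694855 141.11286685100126 35.35464698294286 143.3533090612016
top pulley px pred [357.82317238 217.82620534] [array([ 442.91261919, -182.72632262,   46.        ])]
```

Run:
```python
from h import *
from station import arm
o=arm.observe();print(o["tool_pos"],o["orientation"],tool(o,[519,41,210]))
```

```text
[ 445.42303669 -185.2021177   132.23377734] [9.86856125e-01 1.61591353e-01 1.52151546e-03 9.52593552e-04] [ 142.0881575  -190.73813912  -77.83617894]
```

Converted, -191 mm is -0.191, -143 mm is -0.143.

```bash
echo '[[[0, 0, -0.04, 0, 0, 0, 92], [0, 0, -0.078, 0, 0, 0, 92], [0.035, -0.048, -0.078, 0, 0, 0, 92], [0.071, -0.095, -0.078, 0, 0, 0, 92], [0.106, -0.143, -0.078, 0, 0, 0, 92], [0.142, -0.191, -0.078, 0, 0, 0, 92], [0.142, -0.191, -0.078, 0, 0, 0, 92], [0.142, -0.191, -0.078, 0, 0, 0, 92]]]' | python3 steer.py; echo '[[[0, 0, 0, 0, 0, 0, 92], [0, 0, 0, 0, 0, 0, 92], [0, 0, 0, 0, 0, 0, 92], [0, 0, 0, 0, 0, 0, 92]]]' | python3 steer.py
python3 - <<'E'
from h import *
from station import arm
import pickle
o=arm.observe();c=arm.camera("wrist");f=c["frame"][:,:,::-1]
pickle.dump((o,c),open("w3.pkl","wb"))
u,v=proj(c,[519,41,110],o);print(o["joint_pos"],o["joint_vel"].max(),o["tool_pos"],u,v)
u=int(u);v=int(v);cv2.imwrite("pics/w3.png",cv2.resize(f[v-60:v+60,u-70:u+70],None,fx=5,fy=5,interpolation=cv2.INTER_CUBIC));print(u-70,v-60)
E
```

```text
time: 2.65
tool_pos: [519.1, 46.4, 210.9]
orientation: [0.987, 0.163, 0.003, -0.0]
contact_force: [0.3, 0.0, 0.5]
width: 91.8
grip_force: 0.0
time: 2.98
tool_pos: [517.6, 40.6, 208.9]
orientation: [0.987, 0.161, 0.001, 0.001]
contact_force: [-0.1, 0.8, -0.4]
width: 91.4
grip_force: 0.0
[ 0.11688883  0.2839171  -0.37572649  1.79079246  0.11771592  1.08737951
 -1.54719455] 0.008952867229604103 [517.63772533  40.62531039 208.90661345] 317.89081322494764 188.15691878519561
247 128
```

View pics/w3.png

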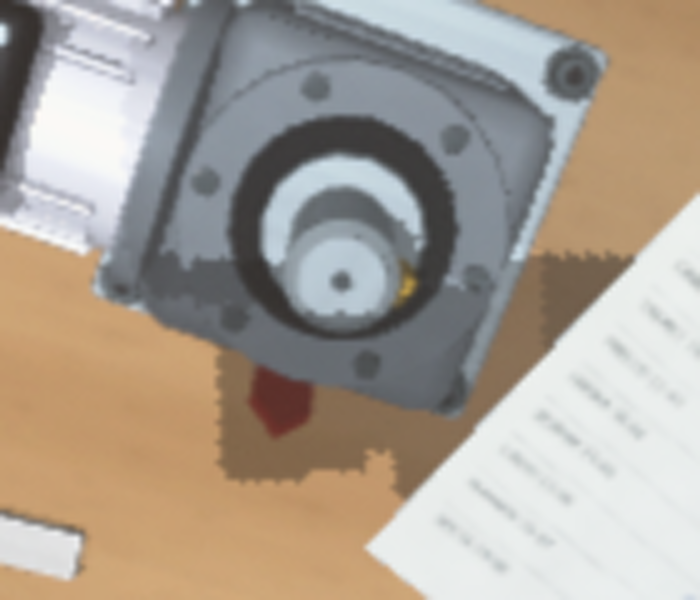

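The shaft end's centre hole is at crop (341,281), the red pointer tip at (276,437), and the brass key is visible at about x 398–418, y 262–305.

Run:
```python
from h import *
import pickle
o,c=pickle.load(open("w3.pkl","rb"))
f=c["frame"][:,:,::-1];hsv=cv2.cvtColor(f,cv2.COLOR_BGR2HSV)
P=lambda x,y,z:ray(c,247+x/5,128+y/5,z,o)
m=cv2.inRange(hsv,(15,110,60),(32,255,255));m[:170]=0;m[200:]=0;m[:,:320]=0;m[:,335:]=0
ys,xs=np.nonzero(m);print(list(zip(xs,ys)))
S=P(341,281,124);print("shaft",S)
l,r=P(261,232,84),P(425,232,84);print("collar",(l+r)/2,np.linalg.norm(l-r))
a=lambda q:(np.linalg.norm((q-S)[:2]),np.degrees(np.arctan2(*(q-S)[1::-1]))%360)
print("pointer",P(276,437,102),a(P(276,437,102)))
for z in(100,104,108):
  print(z,[a(P(*p,z)) for p in((418,285),(412,303),(414,270))],a(ray(c,xs.mean(),ys.mean(),z,o)))
# predicted pixel of top outer key corners for angles
for z in(100,104,108):
  for d in(235,245,255,265):
    t=np.radians(d);e=np.array([np.cos(t),np.sin(t)]);n=np.array([-e[1],e[0]])
    print(z,d,[np.round((proj(c,[*(S[:2]+17.5*e+s*4*n),z],o)-[247,128])*5) for s in(1,-1)])
```

```text
[(np.int64(328), np.int64(183)), (np.int64(329), np.int64(183)), (np.int64(328), np.int64(184)), (np.int64(329), np.int64(184)), (np.int64(328), np.int64(185)), (np.int64(329), np.int64(185)), (np.int64(327), np.int64(186)), (np.int64(328), np.int64(186)), (np.int64(329), np.int64(186)), (np.int64(327), np.int64(187))]
shaft [525.7840186   46.24044696 124.        ]
collar [526.91066666  46.30569953  84.        ] 37.8304701503621
pointer [480.71193974  46.92698534 102.        ] (np.float64(45.07730724019633), np.float64(179.12733756954933))
100 [(np.float64(18.432121592575), np.float64(265.2624681911941)), (np.float64(19.381394648961553), np.float64(252.43012562785813)), (np.float64(16.45825130378047), np.float64(274.977477652297))] (np.float64(15.971885223728794), np.float64(261.8762454711964))
104 [(np.float64(17.836420598907342), np.float64(268.1569671981655)), (np.float64(18.576293474217078), np.float64(254.88720492098628)), (np.float64(16.051982700455806), np.float64(278.3701165666588))] (np.float64(15.359335059581491), np.float64(265.1508843462361))
108 [(np.float64(17.289307187679114), np.float64(271.24297058237096)), (np.float64(17.808405718032567), np.float64(257.56146555095347)), (np.float64(15.704788722423372), np.float64(281.925727263407))] (np.float64(14.801009558457162), np.float64(268.68488968265893))
100 235 [array([403., 304.]), array([374., 325.])]
100 245 [array([411., 293.]), array([386., 318.])]
100 255 [array([417., 281.]), array([397., 310.])]
100 265 [array([421., 268.]), array([407., 300.])]
104 235 [array([404., 309.]), array([374., 330.])]
104 245 [array([412., 298.]), array([387., 323.])]
104 255 [array([418., 286.]), array([398., 315.])]
104 265 [array([422., 272.]), array([407., 305.])]
108 235 [array([404., 314.]), array([374., 335.])]
108 245 [array([413., 303.]), array([387., 329.])]
108 255 [array([419., 290.]), array([398., 320.])]
108 265 [array([423., 277.]), array([408., 310.])]
```

The shaft is at (525.8, 46.2), the pointer azimuth is about 179° and the key azimuth about 250–260° (near the 80° limit). The distances match the given sizes. I'm going back to re-measure the pulley with the arm settled.

Converted, 40 mm is 0.04, 191 mm is 0.191.

```bash
echo '[[[-0.035, 0.048, 0, 0, 0, 0, 92], [-0.071, 0.095, 0, 0, 0, 0, 92], [-0.106, 0.143, 0, 0, 0, 0, 92], [-0.142, 0.191, 0, 0, 0, 0, 92], [-0.142, 0.191, 0.04, 0, 0, 0, 92], [-0.142, 0.191, 0.078, 0, 0, 0, 92], [-0.142, 0.191, 0.078, 0, 0, 0, 92], [-0.142, 0.191, 0.078, 0, 0, 0, 92]]]' | python3 steer.py; echo '[[[0, 0, 0, 0, 0, 0, 92], [0, 0, 0, 0, 0, 0, 92], [0, 0, 0, 0, 0, 0, 92], [0, 0, 0, 0, 0, 0, 92]]]' | python3 steer.py
python3 - <<'E'
from h import *
from station import arm
import pickle
o=arm.observe();c=arm.camera("wrist");f=c["frame"][:,:,::-1]
pickle.dump((o,c),open("w4.pkl","wb"))
u,v=proj(c,[445,-182,46],o);print(o["tool_pos"],u,v)
u=int(u);v=int(v);cv2.imwrite("pics/w4.png",cv2.resize(f[v-60:v+60,u-70:u+70],None,fx=5,fy=5,interpolation=cv2.INTER_CUBIC));print(u-70,v-60)
E
```

```text
time: 3.7
tool_pos: [439.0, -188.0, 126.3]
orientation: [0.987, 0.158, -0.003, -0.001]
contact_force: [-0.5, -0.5, 0.3]
width: 91.7
grip_force: 0.0
time: 4.03
tool_pos: [445.3, -183.4, 131.3]
orientation: [0.987, 0.163, 0.001, 0.001]
contact_force: [0.4, -0.2, -0.1]
width: 91.7
grip_force: 0.0
[ 445.33857447 -183.37419726  131.26596877] 316.50137663220124 193.04228367057533
246 133
```

View pics/w4.png

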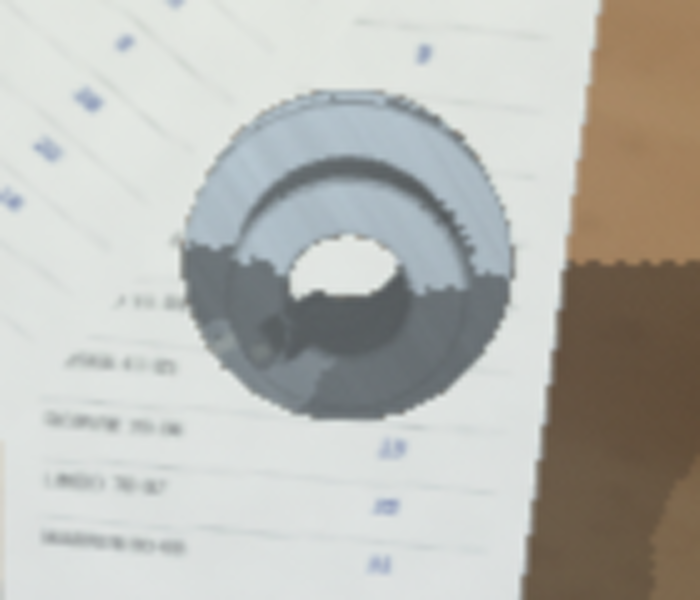

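The bore centre is at crop (350,296), the keyway at (272,336) and the white mark at (220,339).

Run:
```python
from h import *
import pickle
from station import arm
o,c=pickle.load(open("w4.pkl","rb"))
P=lambda x,y,z:ray(c,246+x/5,133+y/5,z,o)
B=P(350,296,46);l,r=P(182,262,22),P(514,262,22);t,b=P(350,90,22),P(350,420,22)
l2,r2=P(225,292,46),P(475,292,46)
print("bore",B,"boss",(l2+r2)/2,np.linalg.norm(l2-r2),"rim",(l+r)/2,(t+b)/2,np.linalg.norm(l-r),np.linalg.norm(t-b))
for q in(P(272,336,46),P(220,339,22)):
  d=q-B;print(np.linalg.norm(d[:2]),np.degrees(np.arctan2(d[1],d[0])))
o=arm.observe();print(o["tool_pos"],o["orientation"],tool(o,[*B[:2],25]))
```

```text
bore [ 445.68935001 -181.22300672   46.        ] boss [ 446.50035691 -180.95129706   46.        ] 51.279525979430446 rim [ 446.2794377  -180.52621221   22.        ] [ 446.62037903 -180.87419171   22.        ] 73.6276865056247 75.57756162866669
18.325655541251344 136.8353846003726
34.03352588471691 139.0536374559832
[ 445.10933292 -183.42929902  131.05213595] [9.86637824e-01 1.62925083e-01 1.00598532e-03 4.57996303e-04] [  1.06384407  -2.03329733 106.05184404]
```

```bash
echo '[[[0.002, -0.002, 0.04, 0, 0, 0, 92], [0.002, -0.002, 0.075, 0, 0, 0, 92], [0.002, -0.002, 0.095, 0, 0, 0, 92], [0.002, -0.002, 0.105, 0, 0, 0, 92], [0.002, -0.002, 0.105, 0, 0, 0, 92], [0.002, -0.002, 0.105, 0, 0, 0, 92], [0.002, -0.002, 0.105, 0, 0, 0, 92], [0.002, -0.002, 0.105, 0, 0, 0, 92]]]' | python3 steer.py
python3 - <<'E'
from h import *
from station import arm
o=arm.observe();print(o["tool_pos"],tool(o,[446.2,-181,25]))
E
```

```text
time: 4.75
tool_pos: [446.5, -181.9, 26.4]
orientation: [0.987, 0.162, 0.001, 0.001]
contact_force: [0.1, -0.1, -0.1]
width: 91.8
grip_force: 0.0
[ 446.48299794 -181.91518338   26.35752537] [ 0.02173455 -0.95999833  1.35589616]
```

```bash
echo '[[[0, 0, 0, 0, 0, 0, 40], [0, 0, 0, 0, 0, 0, 40], [0, 0, 0, 0, 0, 0, 40], [0, 0, 0, 0, 0, 0, 40], [0, 0, 0, 0, 0, 0, 40], [0, 0, 0, 0, 0, 0, 40], [0, 0, 0, 0, 0, 0, 40], [0, 0, 0, 0, 0, 0, 40]]]' | python3 steer.py 45
```

```text
time: 5.42
tool_pos: [445.2, -181.6, 24.8]
orientation: [0.987, 0.162, -0.0, -0.0]
contact_force: [-0.4, -0.1, -0.7]
width: 43.5
grip_force: 0.0
```

```bash
echo '[[[0, 0, 0, 0, 0, 0, 40], [0, 0, 0, 0, 0, 0, 40]]]' | python3 steer.py
python3 - <<'E'
from h import *
from station import arm
o=arm.observe();c=arm.camera("wrist");f=c["frame"][:,:,::-1]
print(o["width"],o["grip_force"],o["contact_force"],o["tool_pos"])
cv2.imwrite("pics/w5.png",f[150:400,120:520])
E
```

```text
time: 5.58
tool_pos: [445.2, -181.5, 24.8]
orientation: [0.987, 0.162, -0.0, -0.0]
contact_force: [-0.5, 0.4, 0.6]
width: 40.3
grip_force: 0.0
40.268195386267415 0.0 [-0.54030049  0.39198616  0.6049725 ] [ 445.18915147 -181.53453376   24.82331137]
```

View pics/w5.png

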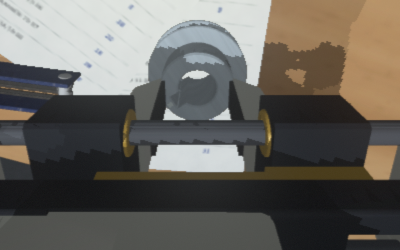

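Run:
```python
from h import *
from station import arm
o=arm.observe();c=arm.camera("wrist");f=c["frame"][:,:,::-1]
Q=R.from_quat(o["orientation"])
for p in([0,0,0],[0,20,0],[0,-20,0],[0,20,-19],[0,-20,-19],[9,20,0],[-9,20,0]):
  print(p,proj(c,Q.apply(p)+o["tool_pos"],o)-[120,150])
print("pulley pred",proj(c,[446.2,-181,46],o)-[120,150],proj(c,[446.2,-181,0],o)-[120,150])
T=arm.camera("top");print("top pred TCP->",proj(T,o["tool_pos"]),"boss",proj(T,[446,-181,46]))
S=arm.camera("scene");print(proj(S,[446,-181,46]),proj(S,[526,46,124]))
g=f[180:300,230:410]
a=cv2.resize(g,(800,533),interpolation=cv2.INTER_CUBIC)
s=S["frame"][:,:,::-1];a2=cv2.resize(s[150:290,230:430],(800,560),interpolation=cv2.INTER_CUBIC)
cv2.imwrite("pics/w6.png",np.vstack([cv2.resize(a,(430,286)),cv2.resize(a2,(430,300))]))
```

```text
[0, 0, 0] [198.47389996  76.48773977]
[0, 20, 0] [225.7944744   76.48006394]
[0, -20, 0] [171.1560619   76.49541483]
[0, 20, -19] [228.65949962  87.9944455 ]
[0, -20, -19] [168.62435156  88.01004537]
[9, 20, 0] [226.18351009  64.99936722]
[-9, 20, 0] [225.41571374  87.65753788]
pulley pred [198.32243856  87.91242068] [198.02203229  62.9476637 ]
top pred TCP-> [357.4273847  219.85843016] boss [357.5523485  218.39766616]
[360.18202048 213.37298459] [289.99586555 222.90779388]
```

View pics/w6.png

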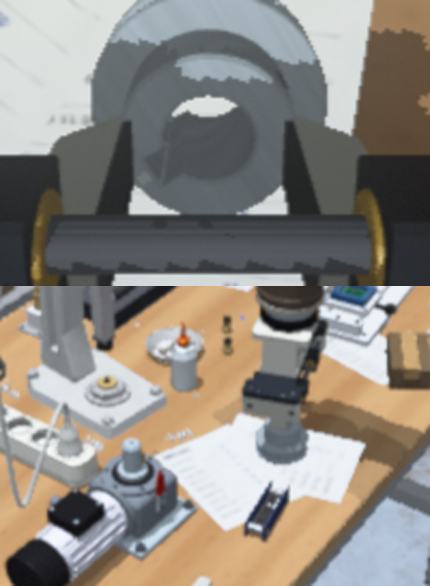

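The fingers have closed to 40 mm with no contact. In both wrist views the fingertips sit at about 171 mm depth, roughly 29 mm behind the stated TCP, so they're above the 46 mm boss top. I'll reopen and go down gently, watching the force.

```bash
echo '[[[0, 0, 0, 0, 0, 0, 80], [0, 0, 0, 0, 0, 0, 80], [0, 0, 0, 0, 0, 0, 80], [0, 0, 0, 0, 0, 0, 80], [0, 0, 0, 0, 0, 0, 80], [0, 0, 0, 0, 0, 0, 80]]]' | python3 steer.py; echo '[[[0, 0, 0.001, 0, 0, 0, 80], [0, 0, 0.002, 0, 0, 0, 80], [0, 0, 0.003, 0, 0, 0, 80], [0, 0, 0.003, 0, 0, 0, 80]]]' | python3 steer.py
```

```text
time: 6.28
tool_pos: [445.2, -181.6, 24.9]
orientation: [0.987, 0.162, 0.0, 0.0]
contact_force: [-0.3, 0.0, -0.9]
width: 75.4
grip_force: 0.0
time: 6.62
tool_pos: [445.1, -181.5, 21.7]
orientation: [0.987, 0.162, -0.0, -0.0]
contact_force: [-0.2, 0.5, 0.7]
width: 79.8
grip_force: 0.0
```

```bash
echo '[[[0, 0, -0.004, 0, 0, 0, 60], [0, 0, -0.004, 0, 0, 0, 60], [0, 0, -0.004, 0, 0, 0, 60], [0, 0, -0.004, 0, 0, 0, 60]]]' | python3 steer.py 5; echo '[[[0, 0, 0.001, 0, 0, 0, 60], [0, 0, 0.002, 0, 0, 0, 60], [0, 0, 0.004, 0, 0, 0, 60], [0, 0, 0.006, 0, 0, 0, 60], [0, 0, 0.006, 0, 0, 0, 60]]]' | python3 steer.py
```

```text
time: 6.95
tool_pos: [445.3, -181.6, 26.0]
orientation: [0.987, 0.162, 0.0, 0.0]
contact_force: [0.8, -0.4, -0.0]
width: 61.2
grip_force: 0.0
time: 7.37
tool_pos: [444.9, -181.5, 19.4]
orientation: [0.987, 0.162, -0.0, -0.0]
contact_force: [0.4, 0.2, 0.0]
width: 59.9
grip_force: 0.0
```

Converted, 12 mm is 0.012, 8 mm is 0.008.

```bash
echo '[[[0, 0, 0.004, 0, 0, 0, 60], [0, 0, 0.008, 0, 0, 0, 60], [0, 0, 0.012, 0, 0, 0, 60], [0, 0, 0.012, 0, 0, 0, 60]]]' | python3 steer.py; echo '[[[0, 0, 0.002, 0, 0, 0, 60], [0, 0, 0.004, 0, 0, 0, 60], [0, 0, 0.006, 0, 0, 0, 60], [0, 0, 0.006, 0, 0, 0, 60]]]' | python3 steer.py
```

```text
time: 7.7
tool_pos: [444.6, -181.4, 7.0]
orientation: [0.987, 0.162, -0.001, -0.0]
contact_force: [-0.5, -0.9, 0.0]
width: 59.8
grip_force: 0.0
time: 8.03
tool_pos: [445.0, -181.5, 1.6]
orientation: [0.987, 0.162, -0.0, -0.0]
contact_force: [-0.1, 0.3, 0.5]
width: 60.2
grip_force: 0.0
```

Converted, 3 mm is 0.003, 2 mm is 0.002.

```bash
echo '[[[0, 0, 0.001, 0, 0, 0, 60], [0, 0, 0.002, 0, 0, 0, 60], [0, 0, 0.003, 0, 0, 0, 60], [0, 0, 0.003, 0, 0, 0, 60]]]' | python3 steer.py; echo '[[[0, 0, 0, 0, 0, 0, 42], [0, 0, 0, 0, 0, 0, 42], [0, 0, 0, 0, 0, 0, 42], [0, 0, 0, 0, 0, 0, 42]]]' | python3 steer.py 10
```

```text
time: 8.37
tool_pos: [445.2, -181.6, -1.2]
orientation: [0.987, 0.162, -0.0, 0.0]
contact_force: [-0.0, 1.3, -0.3]
width: 60.0
grip_force: 0.0
time: 8.7
tool_pos: [445.3, -181.6, -1.1]
orientation: [0.987, 0.162, 0.0, 0.0]
contact_force: [0.8, -0.4, -0.7]
width: 49.6
grip_force: 10.0
```

The grip holds at 49.6 mm, so the tips are about 28 mm behind the reported TCP and the pulley underside is at about tcp_z+1. Firming the grip and lifting.

Converted, -151 mm is -0.151, -120 mm is -0.12.

```bash
echo '[[[0, 0, 0, 0, 0, 0, 42], [0, 0, 0, 0, 0, 0, 42], [0, 0, 0, 0, 0, 0, 42], [0, 0, -0.01, 0, 0, 0, 42], [0, 0, -0.04, 0, 0, 0, 42], [0, 0, -0.08, 0, 0, 0, 42], [0, 0, -0.12, 0, 0, 0, 42], [0, 0, -0.151, 0, 0, 0, 42]]]' | python3 steer.py 45
python3 - <<'E'
from h import *
from station import arm
o=arm.observe();print(o["grip_force"],o["width"],tool(o,[526.7,45.8,150]))
E
```

```text
time: 9.37
tool_pos: [444.7, -181.0, 152.7]
orientation: [0.987, 0.162, 0.0, -0.0]
contact_force: [2.0, -0.6, -6.5]
width: 49.5
grip_force: 45.0
44.99873797874898 49.5251250065419 [ 150.38937021 -188.5195954     2.78634645]
```

Converted, -188 mm is -0.188, 150 mm is 0.15, -0.96 rad is -3.84.

```bash
echo '[[[0.025, -0.031, 0, 0, 0, -0.48, 42], [0.05, -0.063, 0, 0, 0, -0.96, 42], [0.075, -0.094, 0, 0, 0, -1.44, 42], [0.1, -0.126, 0, 0, 0, -1.92, 42], [0.125, -0.157, 0, 0, 0, -2.4, 42], [0.15, -0.188, 0, 0, 0, -2.88, 42], [0.15, -0.188, 0, 0, 0, -3.36, 42], [0.15, -0.188, 0, 0, 0, -3.84, 42]]]' | python3 steer.py; echo '[[[0, 0, 0, 0, 0, -0.48, 42], [0, 0, 0, 0, 0, -0.96, 42], [0, 0, 0, 0, 0, -1.44, 42], [0, 0, 0, 0, 0, -1.92, 42], [0, 0, 0, 0, 0, -2.4, 42], [0, 0, 0, 0, 0, -2.88, 42], [0, 0, 0, 0, 0, -3.36, 42], [0, 0, 0, 0, 0, -3.84, 42]]]' | python3 steer.py;echo '[[[0, 0, 0, 0, 0, -0.48, 42], [0, 0, 0, 0, 0, -0.96, 42], [0, 0, 0, 0, 0, -1.44, 42], [0, 0, 0, 0, 0, -1.76, 42], [0, 0, 0, 0, 0, -1.76, 42], [0, 0, 0, 0, 0, -1.76, 42]]]' | python3 steer.py
python3 - <<'E'
from h import *
from station import arm
o=arm.observe();e=R.from_quat(o["orientation"]).as_matrix()[:,0];yaw=np.arctan2(e[1],e[0])
c=arm.camera("wrist");f=c["frame"][:,:,::-1]
off=1.05*e
print(o["tool_pos"],np.degrees(yaw),o["joint_pos"],tool(o,[525.8-off[0],46.2-off[1],150]))
v=cv2.resize(f[150:270,246:386],None,fx=4,fy=4,interpolation=cv2.INTER_CUBIC);cv2.imwrite("pics/w7.png",v)
print(proj(c,o["tool_pos"]+off+[0,0,47],o))
E
```

```text
time: 10.03
tool_pos: [526.4, 48.4, 149.9]
orientation: [0.797, 0.604, -0.0, -0.001]
contact_force: [0.3, -1.6, -7.6]
width: 48.8
grip_force: 45.0
time: 10.7
tool_pos: [525.9, 44.0, 149.7]
orientation: [0.43, 0.903, -0.001, -0.001]
contact_force: [-0.2, 0.3, -7.8]
width: 49.7
grip_force: 45.0
time: 11.2
tool_pos: [526.3, 44.1, 149.6]
orientation: [0.227, 0.974, -0.0, -0.001]
contact_force: [0.2, -0.5, -7.5]
width: 48.9
grip_force: 45.0
[526.31363581  44.07590822 149.59530969] 153.7130132975077 [ 0.45044461  0.47072464 -0.86912871  1.81987076  0.41199036  1.04484859
  0.53393007] [ 0.35169228  1.67649301 -0.4062068 ]
[315.03654287 259.46163064]
```

View pics/w7.png

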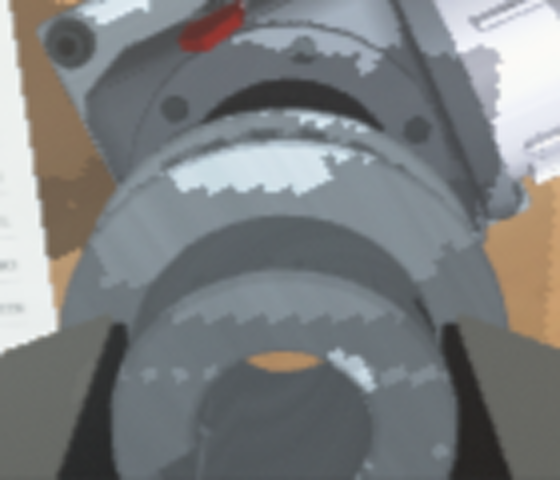

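Run:
```python
from h import *
from station import arm
o=arm.observe();Q=R.from_quat(o["orientation"]).as_matrix();c=arm.camera("wrist")
np.set_printoptions(precision=4,suppress=True)
print(o["orientation"],Q,o["tool_pos"],o["contact_force"],o["torque"])
print(proj(c,o["tool_pos"]+Q@[1.05,0,-47],o),c["hand_eye"])
S=[525.8,46.2];print(tool(o,[S[0]-1.05*Q[0,0],S[1]-1.05*Q[1,0],150]))
```

```text
[ 0.2276  0.9738 -0.0004 -0.0005] [[-0.8964  0.4432 -0.0011]
 [ 0.4432  0.8964 -0.0005]
 [ 0.0008 -0.0009 -1.    ]] [526.5579  44.1996 149.7115] [ 0.1967 -0.0496 -6.9988] [ 0.0177 -0.2002  0.0067]
[315.1327 259.5492] [[  -0.0005   -0.9543   -0.2987   82.0813]
 [   1.       -0.0004   -0.0002    0.93  ]
 [   0.0001   -0.2987    0.9543 -185.7762]
 [   0.        0.        0.        1.    ]]
[ 0.5162  1.4571 -0.2895]
```

Run:
```python
import pickle,numpy as np
from station import arm
np.set_printoptions(precision=4,suppress=True)
for n in("w3","w4"):
  o,c=pickle.load(open(n+".pkl","rb"));print(n,np.array(c["hand_eye"])[:3],c["fx"],c["cx"],c["cy"])
for i in range(2): print(np.array(arm.camera("wrist")["hand_eye"])[:3,3])
t=[arm.camera("top")["position"] for i in range(3)];print(np.array(t))
```

```text
w3 [[  -0.0005   -0.954    -0.2998   81.416 ]
 [   1.       -0.0003   -0.0005   -1.2047]
 [   0.0004   -0.2998    0.954  -185.7773]] 275.4314994613945 316.67947860485515 196.4702612575522
w4 [[  -0.0005   -0.954    -0.2998   81.4207]
 [   1.       -0.0003   -0.0005   -1.2047]
 [   0.0004   -0.2998    0.954  -185.7775]] 275.4314994613945 316.67947860485515 196.4702612575522
[  82.081     0.9303 -185.7763]
[  82.0805    0.9308 -185.7764]
[[ 232.6765 -117.691  1392.3462]
 [ 232.6765 -117.691  1392.3462]
 [ 232.6765 -117.691  1392.3462]]
```

The hand-eye offset varies as a world-fixed bias of (-0.3, 1.2) mm. Correcting for it puts the shaft at (526.1, 45.0) and the TCP target at (527, 44.6). Starting the descent.

The rows are not in the units I measure in: shifts go in m and turns go in units of 0.25 rad. I convert before sending: 0.5 mm is 0.0005, 28 mm is 0.028.

```bash
echo '[[[0, 0.0005, 0.012, 0, 0, 0, 42], [0, 0.0005, 0.022, 0, 0, 0, 42], [0, 0.0005, 0.024, 0, 0, 0, 42], [0, 0.0005, 0.026, 0, 0, 0, 42], [0, 0.0005, 0.028, 0, 0, 0, 42], [0, 0.0005, 0.028, 0, 0, 0, 42]]]' | python3 steer.py; echo '[[[0, 0, 0.001, 0, 0, 0, 42], [0, 0, 0.002, 0, 0, 0, 42], [0, 0, 0.003, 0, 0, 0, 42], [0, 0, 0.003, 0, 0, 0, 42]]]' | python3 steer.py
```

```text
time: 12.05
tool_pos: [527.3, 45.1, 121.5]
orientation: [0.226, 0.974, 0.0, -0.0]
contact_force: [0.4, -0.1, -6.5]
width: 49.2
grip_force: 45.0
time: 12.38
tool_pos: [527.4, 44.9, 118.8]
orientation: [0.226, 0.974, -0.0, 0.0]
contact_force: [-0.5, -0.2, -8.0]
width: 49.5
grip_force: 45.0
```

```bash
echo '[[[0, 0, 0.001, 0, 0, 0, 42], [0, 0, 0.002, 0, 0, 0, 42], [0, 0, 0.003, 0, 0, 0, 42], [0, 0, 0.004, 0, 0, 0, 42], [0, 0, 0.004, 0, 0, 0, 42]]]' | python3 steer.py; echo '[[[0, 0, 0.001, 0, 0, 0, 42], [0, 0, 0.002, 0, 0, 0, 42], [0, 0, 0.003, 0, 0, 0, 42], [0, 0, 0.004, 0, 0, 0, 42], [0, 0, 0.004, 0, 0, 0, 42]]]' | python3 steer.py
```

```text
time: 12.8
tool_pos: [527.3, 44.9, 114.6]
orientation: [0.226, 0.974, -0.0, -0.0]
contact_force: [0.4, -0.1, -7.7]
width: 49.2
grip_force: 45.0
time: 13.22
tool_pos: [527.3, 44.9, 110.6]
orientation: [0.226, 0.974, -0.0, -0.0]
contact_force: [-0.9, 0.1, -7.3]
width: 49.3
grip_force: 45.0
```

```bash
echo '[[[0, 0, 0.001, 0, 0, 0, 42], [0, 0, 0.002, 0, 0, 0, 42], [0, 0, 0.003, 0, 0, 0, 42], [0, 0, 0.003, 0, 0, 0, 42]]]' | python3 steer.py; echo '[[[0, 0, 0.0005, 0, 0, 0, 42], [0, 0, 0.001, 0, 0, 0, 42], [0, 0, 0.0015, 0, 0, 0, 42], [0, 0, 0.0015, 0, 0, 0, 42]]]' | python3 steer.py;echo '[[[0, 0, 0.0005, 0, 0, 0, 42], [0, 0, 0.001, 0, 0, 0, 42], [0, 0, 0.001, 0, 0, 0, 42]]]' | python3 steer.py
```

```text
time: 13.55
tool_pos: [527.3, 44.9, 107.7]
orientation: [0.226, 0.974, -0.0, -0.0]
contact_force: [0.7, -0.4, -7.5]
width: 49.2
grip_force: 45.0
time: 13.88
tool_pos: [527.4, 45.0, 106.3]
orientation: [0.226, 0.974, -0.0, -0.0]
contact_force: [-0.5, 0.0, -6.9]
width: 49.4
grip_force: 45.0
time: 14.13
tool_pos: [527.3, 45.0, 105.3]
orientation: [0.226, 0.974, -0.0, -0.0]
contact_force: [-0.8, 0.1, -7.3]
width: 49.1
grip_force: 45.0
```

```bash
echo '[[[0, 0, 0.0005, 0, 0, 0, 42], [0, 0, 0.001, 0, 0, 0, 42], [0, 0, 0.001, 0, 0, 0, 42]]]' | python3 steer.py|sed -n '2p;4p'; echo '[[[0, 0, 0.0005, 0, 0, 0, 42], [0, 0, 0.001, 0, 0, 0, 42], [0, 0, 0.001, 0, 0, 0, 42]]]' | python3 steer.py|sed -n '2p;4p';echo '[[[0, 0, 0.0005, 0, 0, 0, 42], [0, 0, 0.001, 0, 0, 0, 42], [0, 0, 0.001, 0, 0, 0, 42]]]' | python3 steer.py|sed -n '2p;4p'
```

```text
tool_pos: [527.3, 45.0, 104.3]
contact_force: [0.1, -0.1, -6.7]
tool_pos: [527.3, 45.0, 103.3]
contact_force: [-0.8, -0.0, -6.9]
tool_pos: [527.4, 45.0, 102.3]
contact_force: [0.3, -0.0, -6.9]
```

```bash
echo '[[[0, 0, 0.0005, 0, 0, 0, 42], [0, 0, 0.001, 0, 0, 0, 42], [0, 0, 0.001, 0, 0, 0, 42]]]' | python3 steer.py|sed -n '2p;4p'; echo '[[[0, 0, 0.0005, 0, 0, 0, 42], [0, 0, 0.001, 0, 0, 0, 42], [0, 0, 0.001, 0, 0, 0, 42]]]' | python3 steer.py|sed -n '2p;4p'
```

```text
tool_pos: [527.3, 45.0, 101.3]
contact_force: [0.1, 0.0, -7.2]
tool_pos: [527.5, 45.0, 100.4]
contact_force: [-0.7, -0.5, -5.4]
```

Converted, 0.5 mm is 0.0005, 0.3 mm is 0.0003.

```bash
echo '[[[0, 0, 0.0003, 0, 0, 0, 42], [0, 0, 0.0005, 0, 0, 0, 42], [0, 0, 0.0005, 0, 0, 0, 42]]]' | python3 steer.py|sed -n '2p;4p'; python3 -c "
from station import arm
o=arm.observe();print(o['torque'],o['contact_force'])"
```

```text
tool_pos: [527.6, 45.0, 100.2]
contact_force: [-1.5, -0.9, -1.4]
[-0.24177514  0.18276565  0.03678012] [-1.54727172 -0.89231227 -1.36887465]
```

It's resting on the key with about 5.5 N at tcp_z 100.2. Turning clockwise slowly.

Converted, -0.1 mm is -0.0001, -0.05 mm is -0.00005, 0.12 rad is 0.48.

```bash
echo '[[[0, 0, 0, 0, 0, 0.12, 42], [0, -0.00005, 0, 0, 0, 0.24, 42], [0, -0.0001, 0, 0, 0, 0.36, 42], [0, -0.0001, 0, 0, 0, 0.48, 42]]]' | python3 steer.py|sed -n '2,4p'; echo '[[[0, 0, 0, 0, 0, 0.12, 42], [0, -0.00005, 0, 0, 0, 0.24, 42], [0, -0.00005, 0, 0, 0, 0.24, 42]]]' | python3 steer.py|sed -n '2,4p'; python3 -c "
from station import arm
o=arm.observe();print(o['torque'],o['contact_force'])"
```

```text
tool_pos: [527.8, 44.7, 100.2]
orientation: [0.285, 0.959, 0.0, 0.0]
contact_force: [-0.1, -0.3, -1.6]
tool_pos: [527.8, 44.7, 100.2]
orientation: [0.313, 0.95, 0.0, 0.001]
contact_force: [0.9, -1.0, -1.6]
[-0.32179167 -0.3057235  -0.00356549] [ 0.92227497 -0.95213925 -1.63498489]
```

Converted, -0.05 mm is -0.00005, 0.06 rad is 0.24.

```bash
echo '[[[0, 0, 0, 0, 0, 0.12, 42], [0, -0.00005, 0, 0, 0, 0.24, 42], [0, -0.00005, 0, 0, 0, 0.24, 42]]]' | python3 steer.py|sed -n '2,4p'; echo '[[[0, 0, 0, 0, 0, 0.12, 42], [0, -0.00005, 0, 0, 0, 0.24, 42], [0, -0.00005, 0, 0, 0, 0.24, 42]]]' | python3 steer.py|sed -n '2,4p'; python3 -c "
from station import arm
o=arm.observe();print(o['torque'],o['contact_force'])"
```

```text
tool_pos: [527.8, 44.7, 100.1]
orientation: [0.341, 0.94, 0.0, 0.0]
contact_force: [1.1, -1.1, -3.2]
tool_pos: [527.6, 44.8, 100.0]
orientation: [0.369, 0.929, 0.0, 0.0]
contact_force: [1.3, -0.0, -5.3]
[-0.20640712 -0.39676605  0.0886481 ] [ 1.29814947 -0.03717507 -5.32497228]
```

```bash
echo '[[[0, 0, 0.0004, 0, 0, 0, 42], [0, 0, 0.0008, 0, 0, 0, 42], [0, 0, 0.0008, 0, 0, 0, 42]]]' | python3 steer.py|sed -n '2,4p'; python3 -c "
from station import arm
o=arm.observe();print(o['torque'],o['contact_force'])"
```

```text
tool_pos: [527.7, 44.9, 99.4]
orientation: [0.368, 0.93, 0.0, 0.0]
contact_force: [1.2, -1.1, 1.7]
[-0.33735706 -0.36397553 -0.02045703] [ 1.23696753 -1.10902688  1.74882572]
```

```bash
echo '[[[0, 0, -0.0003, 0, 0, 0.08, 42], [0, -0.00005, -0.0003, 0, 0, 0.16, 42], [0, -0.00005, -0.0003, 0, 0, 0.16, 42]]]' | python3 steer.py|sed -n '2,4p'; python3 -c "
from station import arm
o=arm.observe();print(o['torque'],o['contact_force'])";echo '[[[0, 0, 0, 0, 0, 0.08, 42], [0, -0.00005, 0, 0, 0, 0.16, 42], [0, -0.00005, 0, 0, 0, 0.16, 42]]]' | python3 steer.py|sed -n '2,4p'; python3 -c "
from station import arm
o=arm.observe();print(o['torque'],o['contact_force'])"
```

```text
tool_pos: [526.3, 44.8, 98.7]
orientation: [0.388, 0.922, -0.0, -0.001]
contact_force: [0.5, 0.3, -7.9]
[ 0.0408314  -0.29799136  0.02932701] [ 0.48030993  0.33257011 -7.85298068]
tool_pos: [526.8, 44.8, 99.1]
orientation: [0.407, 0.914, -0.0, -0.0]
contact_force: [0.5, -0.3, -7.0]
[ 0.03936135 -0.14107905 -0.01112766] [ 0.50731311 -0.27346634 -6.97635138]
```

It dropped: the force is back to the free weight at tcp_z 98.7. Pushing down in small steps.

```bash
echo '[[[0, 0, 0.0005, 0, 0, 0, 42], [0, 0, 0.001, 0, 0, 0, 42], [0, 0, 0.0015, 0, 0, 0, 42], [0, 0, 0.0015, 0, 0, 0, 42]]]' | python3 steer.py|sed -n '2,4p'; python3 -c "
from station import arm
o=arm.observe();print(o['torque'],o['contact_force'])"
```

```text
tool_pos: [527.1, 44.7, 97.7]
orientation: [0.406, 0.914, -0.0, -0.0]
contact_force: [1.2, -0.3, -7.0]
[-0.00907061 -0.09030985 -0.06181221] [ 1.21844353 -0.32940058 -7.00404553]
```

```bash
echo '[[[0, 0, 0.001, 0, 0, 0, 42], [0, 0, 0.002, 0, 0, 0, 42], [0, 0, 0.003, 0, 0, 0, 42], [0, 0, 0.003, 0, 0, 0, 42]]]' | python3 steer.py|sed -n '2,4p';  echo '[[[0, 0, 0.001, 0, 0, 0, 42], [0, 0, 0.002, 0, 0, 0, 42], [0, 0, 0.003, 0, 0, 0, 42], [0, 0, 0.003, 0, 0, 0, 42]]]' | python3 steer.py|sed -n '2,4p';python3 -c "
from station import arm
o=arm.observe();print(o['torque'],o['contact_force'])"
```

```text
tool_pos: [527.0, 44.6, 94.6]
orientation: [0.406, 0.914, -0.0, -0.0]
contact_force: [-0.4, -0.4, -8.2]
tool_pos: [527.1, 44.6, 91.6]
orientation: [0.406, 0.914, -0.0, -0.0]
contact_force: [0.3, -0.4, -7.3]
[ 0.01683439 -0.15768616 -0.0315298 ] [ 0.29478924 -0.40795835 -7.31602419]
```

```bash
echo '[[[0, 0, 0.001, 0, 0, 0, 42], [0, 0, 0.002, 0, 0, 0, 42], [0, 0, 0.003, 0, 0, 0, 42], [0, 0, 0.004, 0, 0, 0, 42], [0, 0, 0.005, 0, 0, 0, 42], [0, 0, 0.005, 0, 0, 0, 42]]]' | python3 steer.py|sed -n '2,4p';  echo '[[[0, 0, 0.001, 0, 0, 0, 42], [0, 0, 0.002, 0, 0, 0, 42], [0, 0, 0.003, 0, 0, 0, 42], [0, 0, 0.003, 0, 0, 0, 42]]]' | python3 steer.py|sed -n '2,4p'
```

```text
tool_pos: [527.1, 44.7, 86.7]
orientation: [0.406, 0.914, -0.0, -0.0]
contact_force: [1.1, -0.4, -7.2]
tool_pos: [527.1, 44.7, 83.7]
orientation: [0.406, 0.914, -0.0, -0.0]
contact_force: [-0.4, -0.1, -7.9]
```

Converted, 1 mm is 0.001, 0.5 mm is 0.0005.

```bash
echo '[[[0, 0, 0.0005, 0, 0, 0, 42], [0, 0, 0.001, 0, 0, 0, 42], [0, 0, 0.001, 0, 0, 0, 42]]]' | python3 steer.py|sed -n '2,4p'
```

```text
tool_pos: [527.2, 44.8, 83.1]
orientation: [0.406, 0.914, -0.0, 0.0]
contact_force: [-1.2, -0.4, -4.0]
```

The pulley is on the shoulder at tcp_z ≈ 83.1, where it should be. I'll seat it with a light press, then turn clockwise.

```bash
echo '[[[0, 0, 0.0008, 0, 0, 0, 42], [0, 0, 0.0012, 0, 0, 0, 42], [0, 0, 0.0012, 0, 0, 0, 42]]]' | python3 steer.py|sed -n '2,4p'; echo '[[[0, -0.00005, -0.0008, 0, 0, 0.24, 42], [0, -0.0001, -0.0008, 0, 0, 0.48, 42], [0, -0.0002, -0.0008, 0, 0, 0.8, 42], [0.0001, -0.0003, -0.0008, 0, 0, 1.2, 42], [0.0001, -0.0004, -0.0008, 0, 0, 1.6, 42], [0.0001, -0.00045, -0.0008, 0, 0, 2, 42], [0.0002, -0.00055, -0.0008, 0, 0, 2.4, 42], [0.0002, -0.00055, -0.0008, 0, 0, 2.4, 42]]]' | python3 steer.py|sed -n '1,6p'; python3 -c "
from station import arm
o=arm.observe();print(o['torque'],o['contact_force'])"
```

```text
tool_pos: [527.3, 44.8, 82.9]
orientation: [0.406, 0.914, -0.0, 0.0]
contact_force: [-5.6, -0.9, 10.4]
time: 20.47
tool_pos: [527.4, 44.4, 83.0]
orientation: [0.66, 0.752, 0.0, 0.001]
contact_force: [0.4, -0.7, -1.7]
width: 48.8
grip_force: 45.0
[-0.30338675 -0.25486497  0.02962671] [ 0.37002055 -0.70302189 -1.73346179]
```

```bash
echo '[[[0, -0.0001, 0, 0, 0, 0.4, 42], [0, -0.0002, 0, 0, 0, 0.8, 42], [0.0001, -0.0003, 0, 0, 0, 1.2, 42], [0.0001, -0.0004, 0, 0, 0, 1.6, 42], [0.0001, -0.00045, 0, 0, 0, 2, 42], [0.0001, -0.00045, 0, 0, 0, 2, 42], [0.0001, -0.00045, 0, 0, 0, 2, 42]]]' | python3 steer.py|sed -n '1,4p'
python3 - <<'E'
from station import arm
from h import *
o=arm.observe();print(o['torque'],o['contact_force'])
c=arm.camera("wrist");f=c["frame"].astype(float)
Q=R.from_quat(o["orientation"]).as_matrix();print("yaw",np.degrees(np.arctan2(Q[1,0],Q[0,0])))
C=np.array([526.1,45.0]);b=np.array([-.28,1.17])
# sample annulus on rim top (world true C; camera frame biased by b -> C+b)
for a in range(0,360,4):
  r=[]
  for rad in(28,30,32,34):
    t=np.radians(a);u,v=proj(c,[C[0]+b[0]+rad*np.cos(t),C[1]+b[1]+rad*np.sin(t),106],o)
    r.append(f[int(round(v)),int(round(u))].mean() if 0<=u<640 and 0<=v<400 else -1)
  print(a,np.round(r).astype(int),end="; " if a%16!=12 else "\n")
print(o["joint_pos"])
E
```

```text
time: 21.05
tool_pos: [526.9, 44.2, 82.9]
orientation: [0.822, 0.569, 0.0, 0.001]
contact_force: [0.4, -3.4, 2.6]
[-0.86276038 -0.04211121 -0.01903845] [ 0.43411633 -3.36114086  2.62188866]
yaw 69.36603538833562
0 [121 119 118 119]; 4 [141 119 119 118]; 8 [191 128 120 119]; 12 [196 193 191 120]
16 [197 194 195 193]; 20 [197 196 196 194]; 24 [198 197 194 195]; 28 [199 197 193 199]
32 [198 198 197 197]; 36 [198 199 199 200]; 40 [196 200 218 221]; 44 [197 200 223 223]
48 [198 206 222 223]; 52 [199 221 221 223]; 56 [199 220 223 222]; 60 [199 222 221 222]
64 [218 220 223 222]; 68 [201 221 219 222]; 72 [220 222 221 222]; 76 [200 222 223 222]
80 [193 218 220 221]; 84 [191 194 198 218]; 88 [192 192 192 197]; 92 [196 197 198 201]
96 [195 196 197 197]; 100 [191 191 191 191]; 104 [192 192 193 194]; 108 [198 200 201 201]
112 [199 196 196 195]; 116 [196 196 198 198]; 120 [195 195 192 190]; 124 [189 188 186 145]
128 [189 172 119 118]; 132 [187 128 117 117]; 136 [125 116 117 116]; 140 [116 116 116 118]
144 [100 107 119 118]; 148 [ 71 105 104 111]; 152 [ 71 104 104 104]; 156 [ 48 103 104 104]
160 [ 
[... 486 characters left out ...]
1 100 105]; 252 [ 93  95 100 104]
256 [ 93  95 101 104]; 260 [ 92  91 100 105]; 264 [ 87  91  98 103]; 268 [ 80  87  76 103]
272 [ 79  92  83 101]; 276 [79 84 86 94]; 280 [69 82 90 89]; 284 [63 79 79 90]
288 [111  61  79  79]; 292 [117  67  69  79]; 296 [115 115  66  61]; 300 [114 114 115 110]
304 [115 115 115 109]; 308 [115 116 115  88]; 312 [116 116 115  44]; 316 [118 118  71  41]
320 [118 113  47  42]; 324 [116 105  42  42]; 328 [112  53  45  64]; 332 [115  42  46 102]
336 [ 62  43  66 104]; 340 [ 46  43 102 104]; 344 [ 43  48 105 104]; 348 [ 45  70 104 104]
352 [ 54  96 105 114]; 356 [118 113 116 119]; [ 0.14821988  0.45306266 -0.44526805  1.91554852  0.26020833  0.82806856
 -0.7951842 ]
```

Converted, -0.15 mm is -0.00015, -0.8 mm is -0.0008, 0.17 rad is 0.68.

```bash
echo '[[[0, -0.00005, -0.0004, 0, 0, 0.24, 42], [0, -0.0001, -0.0008, 0, 0, 0.48, 42], [0, -0.00015, -0.0008, 0, 0, 0.68, 42], [0, -0.00015, -0.0008, 0, 0, 0.68, 42], [0, -0.00015, -0.0008, 0, 0, 0.68, 42]]]' | python3 steer.py|sed -n '1,4p'; echo '[[[0, 0, 0, 0, 0, 0, 62], [0, 0, 0, 0, 0, 0, 62], [0, 0, 0, 0, 0, 0, 62], [0, 0, 0, 0, 0, 0, 62]]]' | python3 steer.py; echo '[[[0, 0, -0.025, 0, 0, 0, 62], [0, 0, -0.06, 0, 0, 0, 62], [0, 0, -0.1, 0, 0, 0, 62], [0, 0, -0.127, 0, 0, 0, 62], [0, 0, -0.127, 0, 0, 0, 62], [0, 0, -0.127, 0, 0, 0, 62], [0, 0, -0.127, 0, 0, 0, 62], [0, 0, -0.127, 0, 0, 0, 62]]]' | python3 steer.py
```

```text
time: 21.52
tool_pos: [526.5, 44.1, 83.0]
orientation: [0.868, 0.497, 0.0, 0.0]
contact_force: [3.4, -3.3, -6.9]
time: 21.85
tool_pos: [526.0, 45.2, 83.5]
orientation: [0.868, 0.496, 0.0, -0.0]
contact_force: [0.4, 0.5, 0.2]
width: 61.5
grip_force: 0.0
time: 22.52
tool_pos: [525.1, 44.5, 209.0]
orientation: [0.869, 0.495, -0.001, -0.0]
contact_force: [0.3, -0.1, -0.9]
width: 62.2
grip_force: 0.0
```

Released and raised. Now a numeric check of the mark, the keyway and the pointer.

```bash
echo '[[[0, 0, 0, 0, 0, 0, 62], [0, 0, 0, 0, 0, 0, 62], [0, 0, 0, 0, 0, 0, 62], [0, 0, 0, 0, 0, 0, 62], [0, 0, 0, 0, 0, 0, 62]]]' | python3 steer.py|sed -n 2p
python3 - <<'E'
from station import arm
from h import *
import pickle
o=arm.observe();c=arm.camera("wrist");pickle.dump((o,c),open("w8.pkl","wb"));f=c["frame"]
C=np.array([526.1-.28,45+1.17])
hsv=cv2.cvtColor(f,cv2.COLOR_RGB2HSV)
red=((hsv[:,:,0]<8)|(hsv[:,:,0]>172))&(hsv[:,:,1]>120)&(hsv[:,:,2]>50)
u,v=proj(c,[*C,106],o);red[:int(v)-70]=0;red[int(v)+80:]=0;red[:,:int(u)-80]=0;red[:,int(u)+80:]=0
ys,xs=np.nonzero(red);print(len(xs),"tool",o["tool_pos"])
pts=np.array([ray(c,x,y,102,o)[:2]-C for x,y in zip(xs,ys)])
print("red angles/radii",[(round(np.degrees(np.arctan2(p[1],p[0]))%360),round(np.hypot(*p))) for p in pts])
def at(r,a,z):
  t=np.radians(a);u,v=proj(c,[C[0]+r*np.cos(t),C[1]+r*np.sin(t),z],o)
  return f[int(round(v)),int(round(u))].astype(int)
for a in range(150,212,2):
  print(a,"rim",[int(at(r,a,106).mean()) for r in(27,29,31,33,35)],"sat",[int(np.ptp(at(r,a,106))) for r in(29,31,33)],"boss",[int(at(r,a,130).mean()) for r in(14,15.5,17,18.5,20,22)])
# bore/boss centre check
g=[(a,int(at(15.5,a,130).mean())) for a in range(0,360,15)];print(g)
E
```

```text
tool_pos: [526.0, 44.6, 210.0]
24 tool [525.9905899   44.61958967 210.04424875]
red angles/radii [(162, 40), (163, 40), (164, 41), (165, 40), (165, 39), (166, 42), (166, 41), (168, 41), (168, 40), (169, 42), (170, 41), (171, 42), (171, 41), (172, 43), (173, 42), (174, 43), (174, 42), (175, 41), (175, 44), (176, 43), (177, 44), (177, 43), (178, 42), (179, 41)]
150 rim [192, 190, 187, 187, 189] sat [23, 24, 23] boss [190, 194, 194, 191, 190, 185]
152 rim [190, 190, 188, 188, 188] sat [23, 23, 24] boss [190, 193, 192, 191, 189, 184]
154 rim [189, 188, 186, 192, 182] sat [24, 23, 23] boss [190, 193, 192, 190, 188, 186]
156 rim [189, 189, 186, 193, 174] sat [23, 23, 23] boss [187, 191, 192, 190, 188, 184]
158 rim [187, 187, 189, 193, 168] sat [23, 24, 24] boss [187, 191, 191, 189, 186, 184]
160 rim [166, 187, 189, 189, 182] sat [23, 24, 23] boss [159, 185, 191, 189, 187, 184]
162 rim [163, 186, 179, 150, 173] sat [23, 22, 17] boss [159, 185, 185, 187, 187, 188]
164 rim [146, 185, 149, 127, 130] sat [22, 17, 12] boss [159, 152, 180, 181, 187, 188]
166 rim [146, 180, 149, 115, 108] sat [23,
[... 1500 characters left out ...]
 118, 123, 121, 115] sat [11, 12, 13] boss [100, 115, 116, 115, 117, 131]
204 rim [113, 119, 120, 118, 114] sat [13, 11, 12] boss [109, 115, 116, 115, 117, 179]
206 rim [109, 121, 163, 129, 114] sat [13, 20, 13] boss [109, 115, 118, 118, 120, 177]
208 rim [114, 121, 163, 121, 116] sat [13, 20, 12] boss [113, 118, 118, 118, 119, 136]
210 rim [115, 117, 171, 121, 115] sat [11, 21, 12] boss [119, 120, 118, 119, 119, 136]
[(0, 187), (15, 193), (30, 192), (45, 196), (60, 197), (75, 192), (90, 194), (105, 194), (120, 199), (135, 193), (150, 194), (165, 152), (180, 96), (195, 99), (210, 120), (225, 119), (240, 131), (255, 121), (270, 119), (285, 124), (300, 186), (315, 193), (330, 186), (345, 191)]
```

The mark is at about 183° and the keyway centre at about 183°, with the pointer at about 177–179°. That's within tolerance but a few degrees short, so I'll regrip and turn another 5° clockwise.

```bash
echo '[[[-0.0007, 0.001, 0.04, 0, 0, 0, 62], [-0.0007, 0.001, 0.08, 0, 0, 0, 62], [-0.0007, 0.001, 0.11, 0, 0, 0, 62], [-0.0007, 0.001, 0.122, 0, 0, 0, 62], [-0.0007, 0.001, 0.126, 0, 0, 0, 62], [-0.0007, 0.001, 0.126, 0, 0, 0, 62], [-0.0007, 0.001, 0.126, 0, 0, 0, 62]]]' | python3 steer.py|sed -n '1,4p'; echo '[[[0, 0, 0, 0, 0, 0, 42], [0, 0, 0, 0, 0, 0, 42], [0, 0, 0, 0, 0, 0, 42], [0, 0, 0, 0, 0, 0, 42], [0, 0, 0, 0, 0, 0, 42], [0, 0, 0, 0, 0, 0, 42]]]' | python3 steer.py 40; echo '[[[0, 0, 0, 0, 0, 0.12, 42], [0, -0.00005, 0, 0, 0, 0.24, 42], [0, -0.0001, 0, 0, 0, 0.36, 42], [0, -0.0001, 0, 0, 0, 0.36, 42], [0, -0.0001, 0, 0, 0, 0.36, 42]]]' | python3 steer.py
```

```text
time: 23.57
tool_pos: [527.3, 43.7, 85.2]
orientation: [0.869, 0.495, 0.001, 0.0]
contact_force: [-0.1, 0.5, -0.2]
time: 24.07
tool_pos: [526.7, 44.1, 85.5]
orientation: [0.869, 0.495, 0.001, 0.0]
contact_force: [-3.1, 0.7, 7.0]
width: 49.2
grip_force: 40.0
time: 24.48
tool_pos: [526.5, 44.1, 85.5]
orientation: [0.89, 0.456, 0.0, 0.0]
contact_force: [-3.2, 0.3, 6.8]
width: 49.2
grip_force: 40.0
```

Converted, -127 mm is -0.127, -100 mm is -0.1.

```bash
echo '[[[0, 0, 0, 0, 0, 0, 62], [0, 0, 0, 0, 0, 0, 62], [0, 0, 0, 0, 0, 0, 62], [0, 0, 0, 0, 0, 0, 62]]]' | python3 steer.py|sed -n '2,5p'; echo '[[[0, 0, -0.025, 0, 0, 0, 62], [0, 0, -0.06, 0, 0, 0, 62], [0, 0, -0.1, 0, 0, 0, 62], [0, 0, -0.127, 0, 0, 0, 62], [0, 0, -0.127, 0, 0, 0, 62], [0, 0, -0.127, 0, 0, 0, 62], [0, 0, -0.127, 0, 0, 0, 62], [0, 0, -0.127, 0, 0, 0, 62]]]' | python3 steer.py|sed -n '1,2p'; echo '[[[0, 0, 0, 0, 0, 0, 62], [0, 0, 0, 0, 0, 0, 62], [0, 0, 0, 0, 0, 0, 62], [0, 0, 0, 0, 0, 0, 62], [0, 0, 0, 0, 0, 0, 62]]]' | python3 steer.py|sed -n 2p
cat > m.py <<'E'
from station import arm
from h import *
o=arm.observe();c=arm.camera("wrist");f=c["frame"]
C=np.array([526.1-.28,45+1.17])
hsv=cv2.cvtColor(f,cv2.COLOR_RGB2HSV)
red=((hsv[:,:,0]<8)|(hsv[:,:,0]>172))&(hsv[:,:,1]>120)&(hsv[:,:,2]>50)
u,v=proj(c,[*C,106],o);red[:int(v)-70]=0;red[int(v)+80:]=0;red[:,:int(u)-80]=0;red[:,int(u)+80:]=0
ys,xs=np.nonzero(red)
pts=np.array([ray(c,x,y,102,o)[:2]-C for x,y in zip(xs,ys)])
print("red",[(round(np.degrees(np.arctan2(p[1],p[0]))%360),round(np.hypot(*p),1)) for p in pts if np.hypot(*p)>42.3])
def at(r,a,z):
  t=np.radians(a);u,v=proj(c,[C[0]+r*np.cos(t),C[1]+r*np.sin(t),z],o)
  return cv2.getRectSubPix(f,(1,1),(float(u),float(v)))[0,0].astype(int)
for a in range(160,206,2):
  print(a,"rim",[int(at(r,a,106).mean()) for r in(29,31,33)],"sat",[int(np.ptp(at(r,a,106))) for r in(29,31,33)],"boss",[int(at(r,a,130).mean()) for r in(14,15.5,17,18.5)])
# boss-top and rim edge radii along image-x: centre check
print("boss c",[(a,[int(at(r,a,130).mean()) for r in(22,23,24,25,26,27,28)]) for a in(60,150,240,330)])
E
python3 m.py
```

```text
tool_pos: [526.7, 43.4, 84.5]
orientation: [0.89, 0.455, 0.0, 0.0]
contact_force: [-0.2, -0.2, 0.7]
width: 62.0
time: 25.48
tool_pos: [525.6, 43.2, 210.0]
tool_pos: [526.4, 43.5, 211.0]
red [(174, np.float64(42.9)), (175, np.float64(43.5)), (176, np.float64(42.6)), (177, np.float64(43.3)), (178, np.float64(42.3)), (179, np.float64(43.0))]
160 rim [137, 122, 122] sat [15, 11, 11] boss [137, 142, 168, 181]
162 rim [120, 118, 114] sat [11, 11, 10] boss [124, 122, 148, 160]
164 rim [118, 118, 113] sat [11, 11, 10] boss [117, 106, 121, 135]
166 rim [122, 118, 113] sat [12, 12, 11] boss [113, 101, 104, 134]
168 rim [115, 116, 113] sat [10, 11, 10] boss [117, 98, 102, 135]
170 rim [116, 116, 112] sat [11, 10, 11] boss [118, 97, 102, 141]
172 rim [119, 115, 113] sat [11, 11, 10] boss [117, 95, 102, 145]
174 rim [132, 117, 114] sat [14, 10, 10] boss [113, 94, 102, 145]
176 rim [146, 123, 123] sat [15, 8, 7] boss [108, 93, 99, 132]
178 rim [143, 127, 128] sat [14, 7, 7] boss [105, 95, 94, 116]
180 rim [157, 127, 125] sat [17, 8, 7] boss [101, 98, 94, 107]
182 rim [159, 121, 117] sat [18, 9, 9]
[... 229 characters left out ...]
[127, 112, 113] sat [8, 11, 10] boss [96, 97, 104, 105]
192 rim [125, 114, 114] sat [8, 10, 11] boss [94, 95, 101, 107]
194 rim [122, 120, 115] sat [10, 13, 11] boss [94, 95, 102, 108]
196 rim [118, 121, 116] sat [11, 12, 10] boss [97, 99, 107, 111]
198 rim [116, 116, 115] sat [11, 12, 12] boss [102, 105, 113, 114]
200 rim [116, 115, 118] sat [12, 11, 12] boss [107, 111, 116, 116]
202 rim [115, 117, 120] sat [12, 12, 13] boss [111, 115, 117, 116]
204 rim [120, 128, 124] sat [13, 15, 13] boss [114, 117, 117, 117]
boss c [(60, [198, 197, 176, 150, 113, 106, 107]), (150, [183, 168, 137, 120, 117, 118, 115]), (240, [119, 116, 113, 114, 115, 113, 109]), (330, [192, 191, 181, 175, 184, 189, 190])]
```

The mark is at about 179° and the pointer at about 177–179°, well within half a tooth. The gripper is clear of everything.

```bash
python3 -c "
from station import arm
print(arm.close_job())"
```

```text
the job is handed in; nothing more can be done
None
```

The pulley is home on the shoulder with the key engaged; pulley and shaft were turned clockwise until the white mark stood about 2° from the red pointer (tolerance 7.5°), then released and handed in at about 26 s (limit 61 s), with no verdict returned.

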